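# Index the coin meter on its swivel stand over the change bowl

## Robot

A 7-joint arm with a two-finger parallel gripper is mounted at the origin on the work surface. World frame = base frame: x ahead of the robot, y to its left, z up, the work surface at z = 0. Lengths are in m, angles in rad, forces in N, time in s.
With the tool pointing down it reaches from about 0.425 to 0.875 m from the base axis. Payload 4.7 kg.
Tool frame: the origin (TCP) lies at the very end of the fingers, on their centre line; the grasp point (between the pads) lies 19 mm behind it; z points along the fingers, y is the line along which they close (so a half turn about z gives the same grasp; the last joint's range is limited). The gripper opens to 87 mm and grips with 3 to 60 N. Pads are 19 mm wide; open, the fingers measure 117 mm over their backs; the gripper's body (75 mm by 190 mm) begins 51 mm behind the grasp point.
Start: joints at [-1.133, 0.321, -0.07, 1.45, 0.023, 1.371, -0.057], TCP at [0.267, 0.593, 0.223] pointing down, gripper open.
Joint ranges: [-2.86, 2.86], [-0.3, 2.09], [-1.38, 1.24], [0.06, 2.45], [-1.56, 4.7], [0.09, 2.05], [-2.69, 2.69]. Speed limits (rad/s): [2.57, 2.57, 3.14, 3.14, 3.14, 3.14, 3.14].

## Interface

Orientations are given as a rotation vector (axis times angle).
In Python, from bench import ctrl gives the robot as it stands.
- The arm moves only by the shell command python3 -m jog 'ROWS' [FORCE]. ROWS is JSON, a list that holds one entry, the list of rows, each a list of 7 numbers: the shift along the tool's x, y, z in mm, then the turn, a rotation vector about the tool's x, y, z in degrees, then the finger opening in mm, from 0 to 87. A call has 1 to 10 rows; each row is the pose to reach, as a shift and turn from the pose commanded when the call began, along the tool's axes at that moment; what a row does not reach only later rows make up. A row lasts 1/10 s, in which the tool goes at most 50 mm and 8.59 degrees, less where a joint would pass 70% of its speed; a pose out of reach is approached as far as the arm can. A call with a gripper value outside its range is refused whole. The fingers move at their own pace and stop on an object; FORCE is the grip in N (left out, the last holds). Time passes only in rows, so rows that repeat a pose let the fingers close. It gives the time, the measured TCP pose, the force, the opening and the grip force at its end, in the units of the state.
- ctrl.get_state(): the state, without advancing time (a new reading comes with each control period).
- ctrl.get_image(name): name is "scene" or "side" or "wrist"; returns a dict with "image" (480x640x3 uint8, red, green, blue), "depth" (480x640 float32, m along the optical axis (not along the pixel's ray), 0 where there is no reading), "fov_y" (degrees; the focal length in pixels is half the picture's height over the tangent of half this angle, whatever the lens; pixels are square), "cx", "cy" (the principal point, pixels), "rvec" (rotation vector, rad) and "tvec" (3), from world to camera coordinates, as OpenCV has them. Camera axes: x right, y down, z forward; pixel columns grow to the right and rows downward; lengths in m; the calibration is good to about 2 mm. The wrist camera is an equidistant fisheye: a pixel r from the principal point sees the ray r / f radians off the axis. A picture is of the moment at which its call begins.
- ctrl.close_job(): hands the job in; it is judged then, once.
The state is a dict: "time": time; "joint_positions": joint angles; "qd": joint speeds; "joint_torque": joint torques, N m; "position": TCP position; "tool_rot": TCP orientation; "ft_force": force on the tool from outside, world axes, zero at the start; "torque": the same for the moment, N m; "grip_width": opening from 0.0 (shut) to 1.0 (fully open); "grip_force": force on a finger pad.
Only numpy, scipy, OpenCV 4.12 (cv2) and the standard library are available. Lean on these libraries where they do the work, as an engineer would, in place of code of your own. Each camera call takes 0.05 s, during which the arm holds its last target. There are 200 camera calls.

## Task

The coin meter on its swivel service stand is locked in the middle notch. Pull its spring ring up to free the pin, turn the meter so that its spout comes over the open steel bowl, and let the pin drop fully home in the notch on that side, then let go. The notch has been reset by hand, so find it by feel; never force or jam the pin (keep its load under 20 N) and leave everything else where it is.

Things in the scene. Friction and masses are not known exactly. Their poses are not given: they have to be found in the camera images.
- stand: Fixed swivel stand. Origin: on its vertical turning axis, at table height; z up, x towards the middle notch. A metal track 24 to 28 mm wide runs round the axis at 120 mm radius on the +x side; its top is 34 mm above the table (33.5 mm on the two aluminium side segments, a 0.5 mm step). Three notches, each 11 mm wide: middle, left (+y), right (-y); unbroken between them.
- mid_notch (a point): Middle notch at the height of the track's top: 120 mm from the axis along the stand's x. The left and right notches lie in hand-set segments, each somewhere between 0.56 and 0.90 rad round from the middle, each side its own, not reported: find by feel or sight.
- head (a joint): Turn of the head about the stand's axis, rad: 0 in the middle notch (the start), plus anticlockwise from above, stops at +-0.97. Stays where left. Turning takes about 1 N at the ring with the pin lifted, about 3 N with it sliding on the track. The spout points away from the ring: it swings to the stand's -y side when the ring swings to +y.
- head_top (a point): Middle of the top of the coin meter, a white box 100 x 110 mm on the turning axis, top 152 mm above the table. Under it a steel arm, 34 mm wide, top at 58 mm, reaches out to the ring; there a collar 24 mm across, top at 76 mm, guides the pin. Its x points to the ring.
- pull_ring: Upright steel ring on the spring pin. Origin: ring centre, 120 mm from the axis, 105 mm above the table when seated. Outside 42 mm, hole 24 mm, bar 9 mm thick; it stands in its x (outward), z (up) plane: pinch its 9 mm with fingers closing along its y (tangential). Slides only straight up, at most 14 mm, against a spring, 6 N seated to 9.5 N fully out.
- pin_tip (a point): Lower end of the index pin, 8 mm thick, round ended, under the ring. Seated it is 7 mm below the track's top, 27 mm above the table: lift 9 mm or more to turn freely. Let go over the track, the spring rests it on top; over a notch it drops home by itself, with 1.5 mm play each way, and stops the head. Load on the track at most 20 N.
- spout_tip (a point): Middle of the coin spout's lower end, 150 mm from the turning axis, on the far side from the ring, 75 mm above the table. The spout is 50 mm wide.
- bowl: Open steel bowl, 110 mm across, 45 mm tall, loose on the table about 150 mm from the turning axis, behind the stand to its left or its right. Origin: centre of its underside. The spout must come over it; it stays where it is.
- tin: Closed round metal tin, 72 mm across, 45 mm tall, loose on the other side from the bowl. Origin: centre of its underside. Bystander.
- driver: Screwdriver lying beside the stand. Origin: underside. Bystander.
- brush: Brush lying beside the stand. Origin: underside. Bystander.
- detergent: White detergent bottle, 84 mm across, 190 mm tall, right of the robot. Origin: underside. Bystander.
- stain_jar: Glass jar, 70 mm across, 90 mm tall. Origin: underside. Bystander.
- mug: Blue mug, 80 mm across, 95 mm tall. Origin: underside. Bystander.

How it is judged:
By the outcome, as a careful person would: the job done as asked, in the order asked, and still so for the second after the job is handed in, with the robot touching nothing.
It also fails if it takes over 51 s, if anything falls off the work surface, if the arm or the gripper's body presses on something with over 40 N, if the wrist force passes 120 N, or if a joint passes its speed limit or range.

## Working session

There is one attempt and no reset: what is moved stays moved. The work goes in short steps, Python scripts to look and compute and a shell command to move; the robot and the scene stay as the last step left them, time stands still between calls to the robot, and variables do not carry over. Pictures are saved under pics/ and viewed, at most 10 in all, crops included, and the job is handed in when it is done.

```bash
ls; mkdir -p pics; cat > h.py <<'E'
import numpy as np, cv2
from bench import ctrl
def grab(n):
    d=ctrl.get_image(n); np.savez('/tmp/%s.npz'%n,**{k:np.asarray(v) for k,v in d.items()}); return d
def load(n): return dict(np.load('/tmp/%s.npz'%n))
def cloud(d):
    H,W=d['depth'].shape; f=H/2/np.tan(np.radians(float(d['fov_y']))/2)
    u,v=np.meshgrid(np.arange(W),np.arange(H)); x=(u-d['cx'])/f; y=(v-d['cy'])/f; z=d['depth']
    P=np.stack([x*z,y*z,z],-1); R=cv2.Rodrigues(np.array(d['rvec'],float).reshape(3))[0]
    return (P-np.array(d['tvec']).reshape(3))@R
E
python3 - <<'E'
from h import *
a=grab('scene');b=grab('side')
im=np.hstack([a['image'],b['image']])[:,:,::-1]
cv2.imwrite('pics/a.png',a['image'][:,:,::-1]);cv2.imwrite('pics/b.png',b['image'][:,:,::-1])
s=ctrl.get_state();print(s)
for d in(a,b):print(d['fov_y'],d['rvec'],d['tvec'],(d['depth']>0).mean())
E
```

```text
pics
{'time': 0.1, 'joint_positions': array([-1.13288615,  0.32172144, -0.07006957,  1.45158054,  0.02258226,
        1.37079681, -0.0568899 ]), 'qd': array([ 0.00023365, -0.0005892 , -0.00102373, -0.00445997, -0.00145803,
        0.00144243, -0.0003453 ]), 'joint_torque': array([-6.22723619e-04, -4.92571449e+01, -4.06154757e-01, -3.13398135e+01,
       -6.41051307e-02,  3.95758613e-02,  8.02940144e-05]), 'position': array([0.26714239, 0.5920096 , 0.22157476]), 'tool_rot': array([-6.60657447e-01, -3.07105282e+00,  2.66497041e-03]), 'ft_force': array([0.25985681, 0.18010068, 0.16580622]), 'torque': array([-0.01870222,  0.00621984,  0.05673728]), 'grip_force': 0.0, 'grip_width': 0.997460718162303}
57.583659645764996 [ 1.93135106  1.95482405 -0.51186971] [ 0.04445601 -0.43458409  1.42250938] 0.99607421875
53.41524347568833 [ 2.11083056 -0.75441591  0.36026681] [-0.44776285  0.29366548  1.05689055] 0.99619140625
```

View pics/a.png

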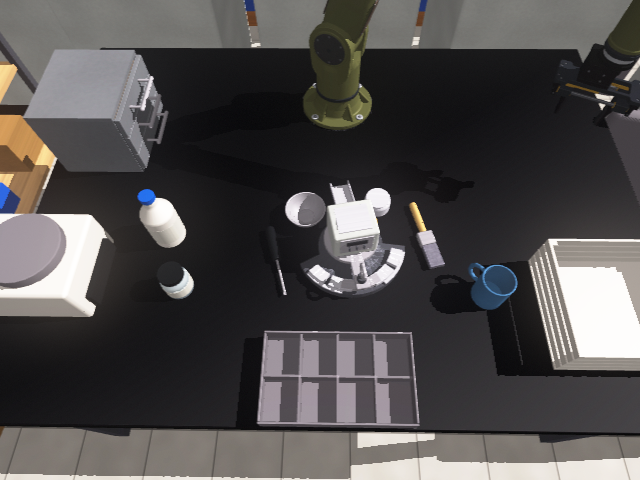

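View pics/b.png

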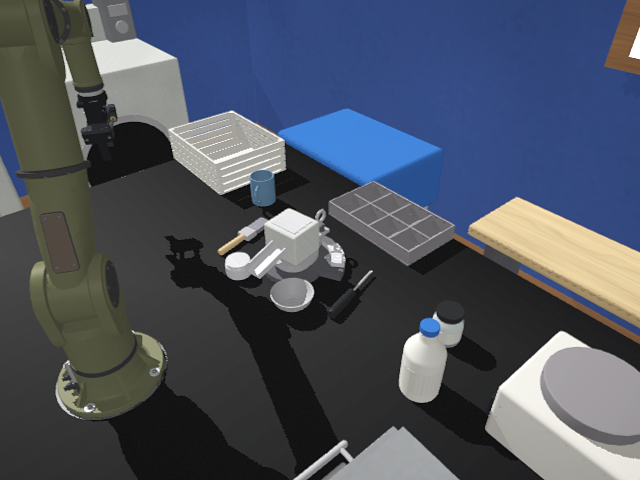

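The scene view shows the meter at about (353,228), with the ring outward at (362,270), the bowl at (305,210) on the -y side and the tin at (378,200). So the ring must swing to +y, which is image right. The side view agrees: bowl at (292,293), ring at (320,216).

```bash
python3 - <<'E'
from h import *
for n in('scene','side'):
    d=load(n);P=cloud(d)
    roi=(P[...,0]>.35)&(P[...,0]<.8)&(abs(P[...,1])<.3)
    m=roi&(abs(P[...,2]-.152)<.005)
    q=P[m];print(n,'top',m.sum(),np.median(q,0),cv2.minAreaRect(q[:,:2].astype(np.float32)*1000))
    v,u=np.nonzero(m);print(u.min(),u.max(),v.min(),v.max())
    c=np.median(q,0)
    # ring points
    r=np.hypot(P[...,0]-c[0],P[...,1]-c[1])
    m=roi&(P[...,2]>.086)&(P[...,2]<.135)&(r>.085)&(r<.16)&(P[...,0]>c[0]);q=P[m]
    print('ring',m.sum(),q.mean(0) if len(q) else 0, q.min(0),q.max(0))
    # track
    m=roi&(abs(P[...,2]-.034)<.004)&(r>.1)&(r<.14)&(P[...,0]>c[0]-.02);q=P[m]
    print('track',m.sum(),np.median(q[:,2]))
    if n=='scene':
        xc,yc=cv2.minAreaRect(P[roi&(abs(P[...,2]-.152)<.005)][:,:2].astype(np.float32))[0]
    # bowl rim
    m=roi&(abs(P[...,2]-.043)<.005)&(r>.1)&(P[...,0]<c[0])
    q=P[m]; 
    for s in(-1,1):
        k=q[(q[:,1]-c[1])*s>0]
        if len(k)>5:print('bowl/tin',s,len(k),cv2.minEnclosingCircle(k[:,:2].astype(np.float32)*1000))
im=load('scene')['image'][170:310,250:450][:,:,::-1]
im2=load('side')['image'][190:320,210:390][:,:,::-1]
o=np.zeros((600,800,3),np.uint8);a=cv2.resize(im,(560,392),interpolation=2);cv2.imwrite('pics/c.png',cv2.resize(im,(800,560),interpolation=2))
E
```

```text
scene top 1565 [0.53049342 0.03448129 0.15132875] ((527.8544921875, 34.449363708496094), (99.47856140136719, 108.2040023803711), 11.108882904052734)
327 379 199 240
ring 92 [0.64740707 0.05779633 0.11360327] [0.62773699 0.05121501 0.09156801] [0.6636371  0.06520111 0.12817543]
track 910 0.03377595141128284
bowl/tin -1 251 ((430.76263427734375, -86.84443664550781), 55.80886459350586)
bowl/tin 1 341 ((396.122802734375, 110.55476379394531), 34.44135284423828)
side top 889 [0.51948467 0.02724086 0.15163846] ((523.7905883789062, 32.521392822265625), (102.6983642578125, 111.58258819580078), 12.442133903503418)
264 317 209 239
ring 86 [0.64021966 0.05571936 0.10865793] [0.62075052 0.04895735 0.0872204 ] [0.65838594 0.06379816 0.12776053]
track 286 0.03387065339956183
bowl/tin -1 252 ((429.923095703125, -86.94293975830078), 55.20256805419922)
bowl/tin 1 306 ((392.8705139160156, 111.34883117675781), 36.70370864868164)
```

View pics/c.png

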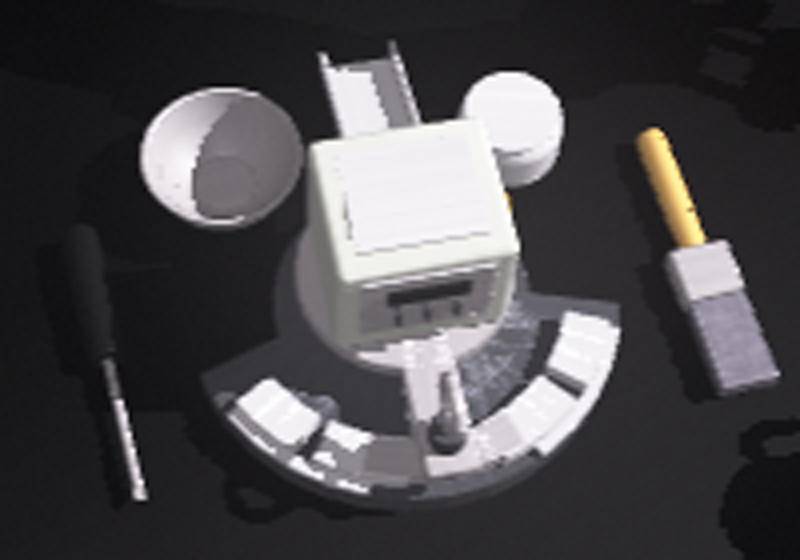

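The crop shows a dark slot across the track on the +y side at about (567,382), full frame (392,265). That is probably the left notch. I'll compute its angle and plan the grasp.

```bash
cat >> h.py <<'E'
from scipy.spatial.transform import Rotation as R
AX=np.array([.526,.0335]); PSI=.195
def target(th,tcpz,rad=.120,flip=0):
    a=PSI+th
    p=np.array([AX[0]+rad*np.cos(a),AX[1]+rad*np.sin(a),tcpz])
    x=np.array([np.cos(a),np.sin(a),0])*(-1 if flip else 1); z=np.array([0,0,-1.]); y=np.cross(z,x)
    return p,R.from_matrix(np.stack([x,y,z],1))
def rel(p,r,p0,r0):
    return np.r_[r0.inv().apply(p-p0)*1000, np.degrees((r0.inv()*r).as_rotvec())].round(1)
E
python3 - <<'E'
from h import *
d=load('scene');f=240/np.tan(np.radians(float(d['fov_y']))/2);Rm=cv2.Rodrigues(d['rvec'])[0]
C=-Rm.T@d['tvec']
for u,v in((391.7,265.5),(389,264),(395,267),(373.5,275)):
    r=Rm.T@np.array([(u-d['cx'])/f,(v-d['cy'])/f,1]);X=C+r*(.0335-C[2])/r[2];e=X[:2]-AX
    print(u,v,X[:2].round(4),np.hypot(*e).round(4),round(np.arctan2(e[1],e[0])-PSI,3))
g=cv2.cvtColor(d['image'],cv2.COLOR_RGB2GRAY)
# unwrap track
from_th=np.arange(.2,1.0,.02)
for rad in(.112,.116,.120,.124,.128):
    X=np.stack([AX[0]+rad*np.cos(PSI+from_th),AX[1]+rad*np.sin(PSI+from_th),0*from_th+.0335],1)
    q=X@Rm.T+d['tvec'];uv=q[:,:2]/q[:,2:]*f+[float(d['cx']),float(d['cy'])]
    print(rad,cv2.remap(g,uv[:,:1].astype(np.float32),uv[:,1:].astype(np.float32),1).ravel())
print(from_th.round(2)[[0,20,39]])
s=ctrl.get_state();p0=s['position'];r0=R.from_rotvec(s['tool_rot']);print(r0.as_matrix().round(2))
for fl in(0,1):
  for z in(.20,.086):
    print(fl,rel(*target(0,z,flip=fl),p0,r0))
E
```

```text
391.7 265.5 [0.5944 0.1376] 0.1246 0.795
389 264 [0.5902 0.131 ] 0.1168 0.793
395 267 [0.5985 0.1457] 0.1335 0.802
373.5 275 [0.6211 0.0906] 0.1109 0.346
0.112 [229 221 215 211 212 212 211 211 210 210 214 225 237 243 244 242 242 245
 251 248 241 242 242 241 241 241 238 213 122  96 127 138 200 241 242 242
 242 244 250 251]
0.116 [227 242 241 230 214 213 214 214 214 213 216 228 239 241 241 241 241 243
 250 249 241 241 243 242 241 241 241 203  97  93 116 134 204 239 243 243
 242 246 254 251]
0.12 [220 230 226 219 215 212 212 212 212 210 216 229 240 241 241 241 241 244
 243 241 242 242 246 245 241 241 240 194 103  82 113 141 200 237 243 243
 242 245 250 250]
0.124 [213 220 226 219 215 214 214 213 213 213 219 233 241 241 241 241 241 241
 247 245 242 241 243 247 243 241 241 198 103  71 113 136 191 243 242 242
 241 242 246 244]
0.128 [213 223 220 217 212 212 211 212 210 211 221 235 242 243 247 242 241 241
 245 244 241 241 241 241 241 241 241 202 100  72 114 129 191 239 242 242
 241 244 248 248]
[0.2  0.6  0.98]
[[-0.91  0.41 -0.  ]
 [ 0.41  0.91 -0.  ]
 [-0.   -0.   -1.  ]]
0 [-5.634e+02 -3.330e+02  2.220e+01 -0.000e+00  1.000e-01  1.445e+02]
0 [-5.634e+02 -3.328e+02  1.362e+02 -0.000e+00  1.000e-01  1.445e+02]
1 [-5.634e+02 -3.330e+02  2.220e+01 -1.000e-01 -0.000e+00 -3.550e+01]
1 [-5.634e+02 -3.328e+02  1.362e+02 -1.000e-01 -0.000e+00 -3.550e+01]
```

```bash
python3 -m jog '[[[-31,-18,0,0,0,8,30],[-62,-37,0,0,0,16,30],[-94,-55,0,0,0,24,30],[-125,-74,0,0,0,32,30],[-157,-92,0,0,0,40,30],[-188,-111,0,0,0,48,30],[-219,-129,0,0,0,56,30],[-250,-148,0,0,0,64,30],[-282,-166,0,0,0,72,30],[-313,-185,0,0,0,80,30]]]' 40
python3 - <<'E'
from h import *
s=ctrl.get_state();p0=s['position'];r0=R.from_rotvec(s['tool_rot']);print(s['joint_positions'].round(2),r0.as_matrix().round(2))
print(rel(*target(0,.2),p0,r0))
E
```

```text
time: 1.1
position: [0.4771, 0.2937, 0.2222]
tool_rot: [-2.486, -1.921, 0.001]
ft_force: [0.6, 0.1, 0.3]
grip_width: 0.35
grip_force: 0.0
[-0.85  0.13  0.27  1.69 -0.04  1.33 -0.82] [[ 0.25  0.97 -0.  ]
 [ 0.97 -0.25 -0.  ]
 [-0.   -0.   -1.  ]]
[-187.3  221.    22.2   -0.     0.    64.2]
```

```bash
python3 -m jog '[[[-23,28,0,0,0,8,30],[-47,55,0,0,0,16,30],[-70,83,0,0,0,24,30],[-94,110,0,0,0,32,30],[-117,138,5,0,0,40,30],[-140,166,10,0,0,48,30],[-164,193,15,0,0,56,30],[-187,221,22,0,0,64,30],[-187,221,22,0,0,64,30],[-187,221,22,0,0,64,30]]]' 40
python3 - <<'E'
from h import *
s=ctrl.get_state();p0=s['position'];r0=R.from_rotvec(s['tool_rot']);print(s['joint_positions'].round(2),p0,s['ft_force'])
print(rel(*target(0,.088),p0,r0))
d=grab('wrist');cv2.imwrite('pics/d.png',d['image'][:,:,::-1]);print(d['cx'],d['cy'],d['fov_y'],d['depth'][240,320])
E
```

```text
time: 2.1
position: [0.6443, 0.0584, 0.1996]
tool_rot: [3.125, 0.319, -0.003]
ft_force: [-0.5, 0.5, -0.1]
grip_width: 0.341
grip_force: 0.0
[-0.57  0.36  0.56  1.51 -0.19  1.33 -1.36] [0.64434414 0.05838647 0.19962644] [-0.46307308  0.45195928 -0.08031341]
[-7.000e-01  1.400e+00  1.116e+02  0.000e+00  1.000e-01  5.000e-01]
321.8679830038236 236.38019294455918 65.70646984690485 0.24603081
```

View pics/d.png

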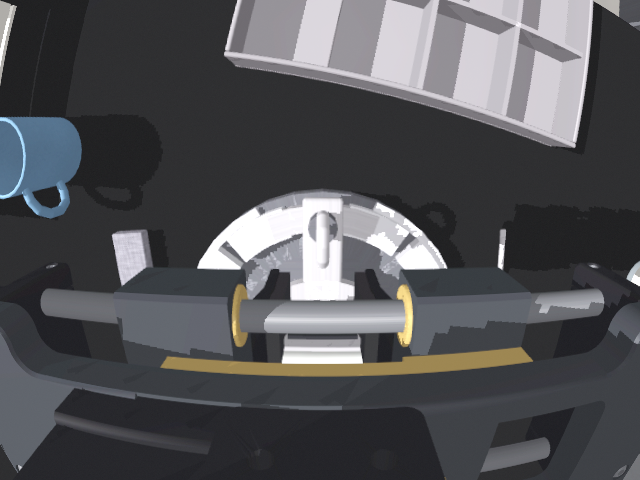

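The wrist view shows the ring edge-on at (322,235), centred between the fingers at x≈280 and 365. The left notch is visible near (235,258). I'll descend.

```bash
python3 -m jog '[[[-0.5,1.4,25,0,0,0.5,30],[-0.5,1.4,50,0,0,0.5,30],[-0.5,1.4,70,0,0,0.5,30],[-0.5,1.4,90,0,0,0.5,30],[-0.5,1.4,104,0,0,0.5,30],[-0.5,1.4,111,0,0,0.5,30],[-0.5,1.4,111,0,0,0.5,30],[-0.5,1.4,111,0,0,0.5,30]]]' 
python3 - <<'E'
from h import *
s=ctrl.get_state();p0=s['position'];r0=R.from_rotvec(s['tool_rot']);print(s['ft_force'])
print(rel(*target(0,.088),p0,r0))
d=grab('wrist');w=d['image'][160:300,200:440][:,:,::-1];cv2.imwrite('pics/e.png',cv2.resize(w,(720,420)))
E
```

```text
time: 2.95
position: [0.6449, 0.0583, 0.0905]
tool_rot: [-3.126, -0.308, -0.002]
ft_force: [0.1, -0.2, 0.1]
grip_width: 0.345
grip_force: 0.0
[ 0.10996402 -0.18615782  0.1138572 ]
[-1.5  1.3  2.5 -0.  -0.1  0.1]
```

View pics/e.png

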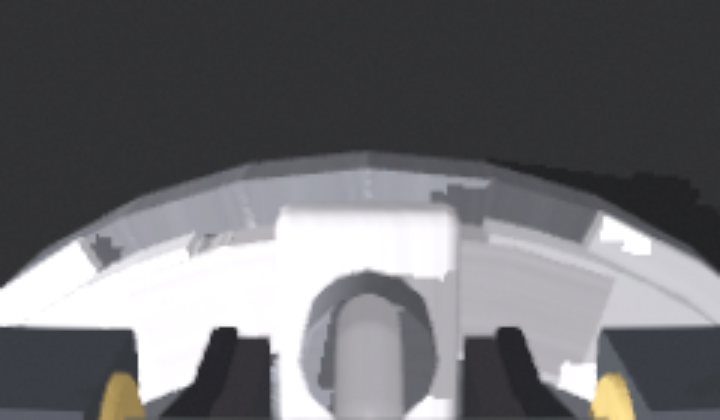

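The ring bar at crop (368,360) is centred between the fingers (240 and 495). I'll close.

```bash
python3 -m jog '[[[0,0,0,0,0,0,14],[0,0,0,0,0,0,12],[0,0,0,0,0,0,9],[0,0,0,0,0,0,7],[0,0,0,0,0,0,0],[0,0,0,0,0,0,0],[0,0,0,0,0,0,0]]]' 40
```

```text
time: 3.7
position: [0.6445, 0.0579, 0.0898]
tool_rot: [-3.127, -0.307, -0.0]
ft_force: [-0.3, 0.6, 0.6]
grip_width: 0.088
grip_force: 40.0
```

```bash
python3 -m jog '[[[0,0,-3,0,0,0,0],[0,0,-6,0,0,0,0],[0,0,-8,0,0,0,0],[0,0,-10,0,0,0,0],[0,0,-11,0,0,0,0],[0,0,-11,0,0,0,0],[0,0,-11,0,0,0,0]]]' 40
python3 - <<'E'
from h import *
s=ctrl.get_state();p0=s['position'];r0=R.from_rotvec(s['tool_rot']);print(s['ft_force'])
# ring start pos (grasped): rad from axis
e=p0[:2]-AX;print(np.hypot(*e),np.arctan2(e[1],e[0])-PSI)
x0=r0.as_matrix()[:,0];a0=np.arctan2(x0[1],x0[0]);print('yaw err',a0-PSI)
# arc rows for rotation about axis by th; tool-centred radius .120
for th in np.arange(.1,.8,.1).tolist()+[.73,.79]:
    w=np.array([.12*np.cos(PSI+th)-.12*np.cos(PSI),.12*np.sin(PSI+th)-.12*np.sin(PSI),0])
    print(round(th,2),(r0.inv().apply(w)*1000).round(1),round(-np.degrees(th),1))
E
```

```text
time: 4.4
position: [0.6444, 0.0579, 0.1004]
tool_rot: [3.126, 0.307, 0.0]
ft_force: [5.6, -0.1, -9.8]
grip_width: 0.086
grip_force: 40.0
[ 5.60304285 -0.05331334 -9.7594144 ]
0.12087699788097694 0.00816198191246828
yaw err 0.0007830662575809277
0.1 [ -0.6 -12.   -0. ] -5.7
0.2 [ -2.4 -23.8  -0. ] -11.5
0.3 [ -5.3 -35.5  -0. ] -17.2
0.4 [ -9.4 -46.7  -0. ] -22.9
0.5 [-14.6 -57.5  -0. ] -28.6
0.6 [-20.9 -67.8  -0. ] -34.4
0.7 [-28.2 -77.3  -0. ] -40.1
0.73 [-30.5 -80.   -0. ] -41.8
0.79 [-35.5 -85.3  -0. ] -45.3
```

```bash
python3 -m jog '[[[-0.2,-6,0,0,0,-2.9,0],[-0.6,-12,0,0,0,-5.7,0],[-1.3,-18,0,0,0,-8.6,0],[-2.4,-24,0,0,0,-11.5,0],[-3.7,-30,0,0,0,-14.3,0],[-5.3,-35.5,0,0,0,-17.2,0],[-5.3,-35.5,0,0,0,-17.2,0]]]' 40
python3 - <<'E'
from h import *
s=ctrl.get_state();p0=s['position'];e=p0[:2]-AX;print(s['torque'],np.hypot(*e),np.arctan2(e[1],e[0])-PSI)
a=PSI+.3;f=s['ft_force'];print('rad,tan',f[0]*np.cos(a)+f[1]*np.sin(a),-f[0]*np.sin(a)+f[1]*np.cos(a))
E
```

```text
time: 5.1
position: [0.6313, 0.0932, 0.1002]
tool_rot: [-3.043, -0.774, 0.002]
ft_force: [2.5, 2.1, -9.3]
grip_width: 0.083
grip_force: 39.9
[ 0.26722875 -0.45927141  0.12062078] 0.12105989245161716 0.3208436596841234
rad,tan 3.2063838997193743 0.6466870711935386
```

```bash
python3 -m jog '[[[-0.2,-6,0,0,0,-2.9,0],[-0.6,-12,0,0,0,-5.7,0],[-1.3,-18,0,0,0,-8.6,0],[-2.4,-24,0,0,0,-11.5,0],[-3.7,-30,0,0,0,-14.3,0],[-5.3,-35.5,0,0,0,-17.2,0],[-7.2,-41.1,0,0,0,-20.1,0],[-9.4,-46.7,0,0,0,-22.9,0],[-11.4,-51.1,0,0,0,-25.2,0],[-11.4,-51.1,0,0,0,-25.2,0]]]' 40
python3 - <<'E'
from h import *
s=ctrl.get_state();p0=s['position'];e=p0[:2]-AX;print(np.hypot(*e),np.arctan2(e[1],e[0])-PSI-.008)
d=grab('scene');cv2.imwrite('pics/f.png',cv2.resize(d['image'][150:300,280:440][:,:,::-1],(640,600),interpolation=2))
P=cloud(d);r=np.hypot(P[...,0]-AX[0],P[...,1]-AX[1])
m=(abs(P[...,2]-.152)<.004)&(r<.09);print(m.sum(),cv2.minAreaRect(P[m][:,:2].astype(np.float32)*1000))
E
```

```text
time: 6.1
position: [0.5967, 0.1318, 0.1002]
tool_rot: [-2.803, -1.416, 0.003]
ft_force: [0.9, 2.3, -9.1]
grip_width: 0.084
grip_force: 40.0
0.12110081036994677 0.7446662924317877
1478 ((527.9251708984375, 34.666961669921875), (98.77316284179688, 109.65096282958984), 54.2736701965332)
```

View pics/f.png

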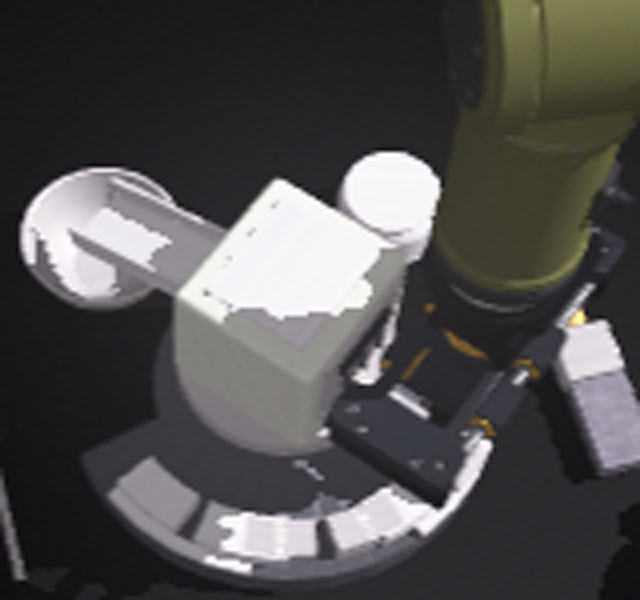

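The picture shows the spout end at about (95,235) over the bowl, with nothing displaced. I'll lower the pin gently onto the track just before the notch.

```bash
python3 -m jog '[[[0,0,1.5,0,0,0,0],[0,0,3,0,0,0,0],[0,0,3.5,0,0,0,0],[0,0,3.5,0,0,0,0]]]' 40; python3 -m jog '[[[0,0,0.5,0,0,0,0],[0,0,0.5,0,0,0,0]]]';
```

```text
time: 6.55
position: [0.5977, 0.1311, 0.0968]
tool_rot: [-2.804, -1.416, 0.001]
ft_force: [0.0, 2.2, -8.6]
grip_width: 0.085
grip_force: 40.0
time: 6.75
position: [0.5978, 0.1311, 0.0965]
tool_rot: [-2.804, -1.417, 0.001]
ft_force: [0.3, 1.2, -8.4]
grip_width: 0.088
grip_force: 40.0
```

```bash
python3 -m jog '[[[0,0,0.5,0,0,0,0],[0,0,0.5,0,0,0,0]]]';python3 -m jog '[[[0,0,0.5,0,0,0,0],[0,0,0.5,0,0,0,0]]]'
```

```text
time: 6.95
position: [0.5978, 0.1311, 0.0961]
tool_rot: [2.804, 1.417, -0.001]
ft_force: [-0.7, 0.8, -7.8]
grip_width: 0.084
grip_force: 40.0
time: 7.15
position: [0.5979, 0.131, 0.0958]
tool_rot: [2.804, 1.417, -0.0]
ft_force: [-1.3, 0.1, -5.3]
grip_width: 0.09
grip_force: 40.0
```

The pin is touching the track, since the pull dropped from 7.8 to 5.3 N. I'll release to a loose cage.

```bash
python3 -m jog '[[[0,0,0,0,0,0,13],[0,0,0,0,0,0,13],[0,0,0,0,0,0,13],[0,0,0,0,0,0,13]]]' 40
python3 - <<'E'
from h import *
s=ctrl.get_state();p0=s['position'];e=p0[:2]-AX;print(np.hypot(*e),np.arctan2(e[1],e[0])-PSI-.008)
E
```

```text
time: 7.55
position: [0.599, 0.1312, 0.0966]
tool_rot: [2.804, 1.416, 0.004]
ft_force: [-0.0, 0.3, 0.0]
grip_width: 0.146
grip_force: 0.0
0.1219417431503962 0.7264643348009783
```

```bash
for i in 1; do python3 -m jog '[[[0,-1,0,0,0,-0.5,13],[0,-2,0,0,0,-1,13],[0,-3,0,0,0,-1.5,13],[0,-3,0,0,0,-1.5,13]]]'; done; python3 -m jog '[[[0,-0.7,0,0,0,-0.3,13],[0,-1.5,0,0,0,-0.7,13],[0,-1.5,0,0,0,-0.7,13]]]'
python3 - <<'E'
from h import *
s=ctrl.get_state();p0=s['position'];e=p0[:2]-AX;print(np.hypot(*e),np.arctan2(e[1],e[0])-PSI-.008)
a=np.arctan2(e[1],e[0]);f=s['ft_force'];print('rad,tan',f[0]*np.cos(a)+f[1]*np.sin(a),-f[0]*np.sin(a)+f[1]*np.cos(a))
E
```

```text
time: 7.95
position: [0.5961, 0.1327, 0.0958]
tool_rot: [2.784, 1.453, 0.002]
ft_force: [2.2, -0.6, -0.9]
grip_width: 0.147
grip_force: 1.0
time: 8.25
position: [0.5935, 0.1345, 0.0953]
tool_rot: [-2.775, -1.471, 0.002]
ft_force: [-0.8, 0.5, -0.4]
grip_width: 0.152
grip_force: 0.0
0.12149766647488186 0.7787235525006977
rad,tan -0.04984605631762312 0.8982140786136263
```

```bash
for k in 1; do python3 -m jog '[[[0,-0.5,0,0,0,-0.2,13],[0,-1,0,0,0,-0.5,13],[0,-1,0,0,0,-0.5,13]]]'; python3 -c "
from h import *
P=cloud(grab('side'));r=np.hypot(P[...,0]-AX[0],P[...,1]-AX[1]);a=np.arctan2(P[...,1]-AX[1],P[...,0]-AX[0])
m=(abs(P[...,2]-.152)<.004)&(r<.09);print(m.sum(),cv2.minAreaRect(P[m][:,:2].astype(np.float32)*1000))
"; done
```

```text
time: 8.55
position: [0.5932, 0.1347, 0.0955]
tool_rot: [-2.769, -1.483, 0.0]
ft_force: [0.0, 0.6, -0.4]
grip_width: 0.147
grip_force: 0.0
843 ((523.0006103515625, 32.637359619140625), (102.01618194580078, 108.20880889892578), 57.333377838134766)
```

```bash
python3 -m jog '[[[0,-0.5,0,0,0,-0.2,13],[0,-1,0,0,0,-0.5,13],[0,-1,0,0,0,-0.5,13]]]'; python3 -m jog '[[[0,-0.5,0,0,0,-0.2,13],[0,-1,0,0,0,-0.5,13],[0,-1,0,0,0,-0.5,13]]]'
```

```text
time: 8.9
position: [0.5926, 0.1351, 0.0956]
tool_rot: [-2.763, -1.495, -0.0]
ft_force: [-0.2, -0.3, -1.2]
grip_width: 0.147
grip_force: 0.0
time: 9.2
position: [0.5919, 0.1354, 0.0956]
tool_rot: [2.756, 1.507, 0.0]
ft_force: [0.4, -0.5, -0.1]
grip_width: 0.15
grip_force: 0.2
```

```bash
python3 - <<'E'
from h import *
d=grab('side');cv2.imwrite('pics/g.png',cv2.resize(d['image'][180:300,230:390][:,:,::-1],(800,600),interpolation=2))
s=ctrl.get_state();p0=s['position'];e=p0[:2]-AX;print(np.hypot(*e),np.arctan2(e[1],e[0])-PSI-.008)
E
```

```text
0.12143936325773771 0.7941550995224371
```

View pics/g.png

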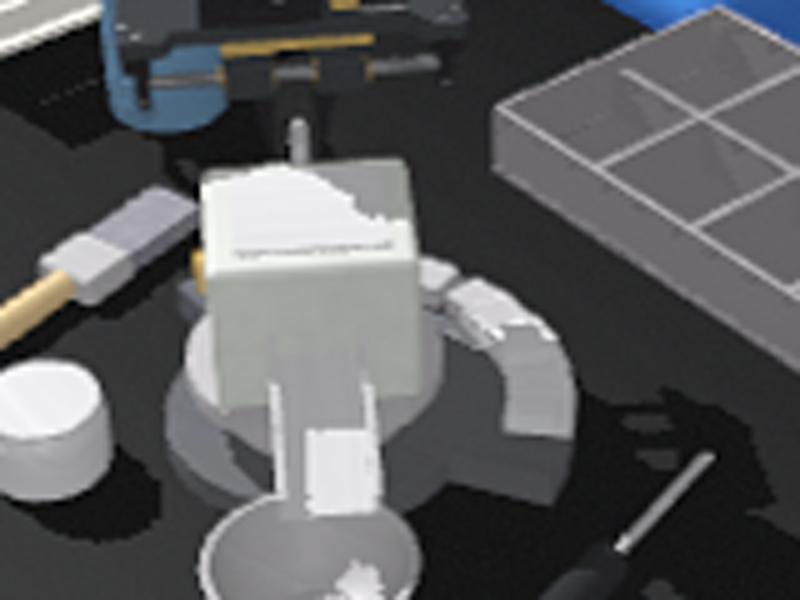

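The side view shows the ring top at (300,122), full frame (290,204), above the box edge. Its height tells whether the pin has dropped: 126 mm seated, about 132 mm on the track.

```bash
cat > ring.py <<'E'
from h import *
d=grab('side');P=cloud(d)[195:216,280:300];I=d['image'][195:216,280:300]
s=ctrl.get_state();p0=s['position']
f=240/np.tan(np.radians(float(d['fov_y']))/2);Rm=cv2.Rodrigues(np.array(d['rvec'],float))[0];C=-Rm.T@d['tvec']
g=cv2.cvtColor(I,cv2.COLOR_RGB2GRAY);print(g[:,4:18])
m=(np.hypot(P[...,0]-p0[0],P[...,1]-p0[1])<.03)&(g>90)
print(m.sum(),P[m].max(0) if m.any() else '', p0, s['ft_force'])
# expected row of ring top for heights
for z in(.126,.1325):
    q=Rm@np.array([*(AX+.12*np.array([np.cos(.99),np.sin(.99)])),z])+d['tvec'];print(z,q[:2]/q[2]*f+[d['cx'],d['cy']])
E
python3 ring.py
```

```text
[[ 70  81  79  77  78  78  78  77  88  74  45  46  46  47]
 [ 59  57  45  45  41  39  39  39  47  51  47  47  47  48]
 [ 57  52  40  42  42  42  41  40  40  44  47  48  47  49]
 [ 45  41  42  43  43  43  41  41  33  37  44  41  39  43]
 [ 39  41  42  43  42  42  45  41  36  28  28  30  31  38]
 [ 31  38  44  43  44  44  44  43  39  32  29  29  35  41]
 [ 34  40  45  44  45  43  46  44  40  34  28  29  34  40]
 [ 35  43  45  44  42  39  43  42  39  31  28  29  38  42]
 [ 30  41  44  39  60  85  72  43  41  34  27  30  39  43]
 [ 33  41  35  25 128 182 153  60  39  34  30  33  38  44]
 [ 31  40  37  53 134 150 134 100  37  34  29  34  43  45]
 [ 32  39  35  56 115 140 140 102  37  36  29  34  43  45]
 [ 32  39  33  65 119 140 140 103  38  39  31  37  46  44]
 [ 31  40  35  80 125 141 140 105  45  35  27  36  44  45]
 [ 28  40  38  19 110 154 153 110  47  35  26  23  34  45]
 [ 25  37  39  19 120 157 152 112  49  35  24  21  31  42]
 [ 21  28  32  16 116 155 149 112  54  33  31  31  33  43]
 [100 101 118  97 117 147 140 114  85  80  87  93  96 106]
 [218 218 237 220 174 175 169 164 160 157 158 159 157 157]
 [241 240 240 241 242 243 227 209 193 161 151 152 153 155]
 [240 240 241 241 242 242 242 243 245 216 172 163 152 153]]
37 [0.59870955 0.14410519 0.13251958] [0.59190094 0.13547471 0.09561029] [1.4847875  0.1656022  0.56686502]
0.126 [289.14623247 205.13288642]
0.1325 [289.04477844 203.20730922]
```

The pin is still on the track, with the ring top at about 132.5 mm. I'll keep pushing gently.

```bash
for i in 1; do python3 -m jog '[[[0,-0.5,0,0,0,-0.2,13],[0,-1,0,0,0,-0.5,13],[0,-1,0,0,0,-0.5,13]]]'; python3 ring.py|tail -3; done
```

```text
time: 9.6
position: [0.591, 0.136, 0.0956]
tool_rot: [2.75, 1.519, 0.0]
ft_force: [-0.1, 0.4, 0.5]
grip_width: 0.152
grip_force: 0.4
34 [0.59819094 0.14336105 0.12922054] [0.59100634 0.13608544 0.09563251] [ 1.00324372 -0.47308709 -0.07137434]
0.126 [289.14623247 205.13288642]
0.1325 [289.04477844 203.20730922]
```

```bash
for i in 1; do python3 -m jog '[[[0,-0.5,0,0,0,-0.2,13],[0,-1,0,0,0,-0.5,13],[0,-1,0,0,0,-0.5,13]]]'; python3 ring.py|tail -3; done
```

```text
time: 9.95
position: [0.5901, 0.1367, 0.0956]
tool_rot: [-2.743, -1.531, -0.0]
ft_force: [0.5, -0.7, 0.1]
grip_width: 0.149
grip_force: 0.4
33 [0.59598524 0.14545054 0.13014219] [0.59006223 0.13670292 0.09562116] [ 0.01292739 -0.20498167 -0.28727289]
0.126 [289.14623247 205.13288642]
0.1325 [289.04477844 203.20730922]
```

```bash
python3 -m jog '[[[0,-0.5,0,0,0,-0.2,13],[0,-1,0,0,0,-0.5,13],[0,-1,0,0,0,-0.5,13]]]'; python3 ring.py|sed -n '7,14p;22p'; cat > hd.py <<'E'
from h import *
P=cloud(grab('scene'));r=np.hypot(P[...,0]-AX[0],P[...,1]-AX[1])
m=(abs(P[...,2]-.152)<.004)&(r<.09);x=cv2.minAreaRect(P[m][:,:2].astype(np.float32))[2];print('head',np.radians(x-11.11))
s=ctrl.get_state();e=s['position'][:2]-AX;print('tcp ang',np.hypot(*e),np.arctan2(e[1],e[0])-PSI-.008)
E
python3 hd.py
```

```text
time: 10.3
position: [0.5896, 0.1368, 0.0956]
tool_rot: [2.736, 1.542, 0.001]
ft_force: [0.7, -0.3, -0.4]
grip_width: 0.151
grip_force: 1.2
 [ 36  43  42  46  42  45  45  42  34  29  29  34  42  43]
 [ 40  45  41  42  40  44  44  42  33  29  28  33  41  43]
 [ 41  38  33  59  82  70  42  41  33  27  29  39  43  43]
 [ 41  37  22 144 183 149  68  38  35  30  30  40  44  43]
 [ 39  37  45 206 202 149 123  38  36  28  34  42  43  44]
 [ 39  34  64 120 139 137 102  37  38  29  36  44  45  44]
 [ 40  35  56 117 140 141 107  45  38  30  34  41  44  44]
 [ 40  38  17 111 142 141 108  49  37  31  25  32  44  45]
33 [0.5946834  0.14332736 0.13025343] [0.58957425 0.13690703 0.09563858] [ 2.28117786 -1.29309215  0.03487505]
head 0.8121033547759985
tcp ang 0.1214075396674159 0.8165799184128772
```

```bash
python3 -m jog '[[[0,-0.5,0,0,0,-0.2,13],[0,-1,0,0,0,-0.5,13],[0,-1,0,0,0,-0.5,13]]]'; python3 ring.py|sed -n '7,14p;22p'; python3 hd.py
```

```text
time: 10.7
position: [0.589, 0.1372, 0.0957]
tool_rot: [2.729, 1.554, 0.002]
ft_force: [4.6, -1.8, -1.1]
grip_width: 0.15
grip_force: 2.5
 [ 36  43  42  44  43  42  41  39  35  28  29  37  43  42]
 [ 42  44  42  42  41  41  42  41  32  28  31  38  43  41]
 [ 41  36  32  61  83  68  45  39  32  29  28  37  45  42]
 [ 41  35  24 124 173 145  60  38  32  29  33  40  43  42]
 [ 38  35  57 110 132 126  89  39  34  27  45  48  42  43]
 [ 40  33  63 120 140 141 104  39  35  26  79  78  44  45]
 [ 42  31  91 130 140 138 101  36  35  28  37  44  43  45]
 [ 40  35  52 114 141 141 105  46  34  28  23  32  45  44]
33 [0.59378846 0.14234137 0.12918794] [0.58899586 0.13720293 0.09569477] [ 4.13035295 -2.09442956 -1.76701446]
head 0.8173825390048626
tcp ang 0.1213808852103057 0.8221987082300448
```

```bash
python3 - <<'E'
from h import *
d=load('side');f=240/np.tan(np.radians(float(d['fov_y']))/2);Rm=cv2.Rodrigues(np.array(d['rvec'],float))[0]
for z,a in((.126,.2),(.1325,.2),(.126,1.0),(.1325,1.0)):
    q=Rm@np.array([*(AX+.12*np.array([np.cos(a),np.sin(a)])),z])+d['tvec'];print(z,a,(q[:2]/q[2]*f+[d['cx'],d['cy']]).round(1))
b=cv2.imread('pics/b.png',0);print(b[202:216,312:330])
b=cv2.imread('pics/g.png',0)
E
```

```text
0.126 0.2 [320.3 210. ]
0.1325 0.2 [320.2 208.1]
0.126 1.0 [288.7 205.2]
0.1325 1.0 [288.6 203.2]
[[ 39  40  38  40  41  41  39  40  39  40  39  38  40  40  38  34  73  97]
 [ 40  39  39  38  38  40  39  39  38  40  39  38  40  39  39  34  71 100]
 [ 41  40  40  39  39  39  39  40  40  37  41  38  39  39  38  35  71 101]
 [ 41  41  42  39  41  38  38  40  39  39  39  38  40  40  38  34  72 100]
 [ 41  41  42  40  39  39  40  39  38  39  39  39  39  39  38  36  70  94]
 [ 41  41  41  41  41  42  39  38  38  37  37  36  39  40  39  36  70 101]
 [ 40  41  40  41  41  40  39  36  33  61  72  57  35  39  39  34  70 100]
 [ 40  41  41  42  39  40  34  64  86 142 161 117  43  35  39  35  70 100]
 [ 41  40  40  41  39  33  79 156 188 177 148 125  89  41  35  35  68  99]
 [ 40  42  41  39  36  79 184 203 167 132 128 131 123  84  36  36  67  99]
 [ 41  41  41  37  51 184 208 172 137 125 121 127 132 101  42  34  63  98]
 [ 42  40  39  32 119 198 191 142 109  52  99 129 133 104  45  35  86 121]
 [ 42  42  38  39 143 163 143 121  72  26 111 139 138 106  44  37  57  85]
 [ 42  41  35  90 163 169 144 102  35  37 129 151 138 106  44  38  39  45]]
```

Calibrated against the start image (seated edge about 2 rows above the prediction), the ring now looks seated, and the head resists the push. I'll check by backing off and nudging the other way.

```bash
python3 -m jog '[[[0,1,0,0,0,0.5,13],[0,2,0,0,0,1,13],[0,3,0,0,0,1.5,13],[0,3,0,0,0,1.5,13]]]'; python3 hd.py;  python3 -m jog '[[[0,1,0,0,0,0.5,13],[0,2,0,0,0,1,13],[0,2,0,0,0,1,13]]]'; python3 hd.py
```

```text
time: 11.2
position: [0.5901, 0.137, 0.0953]
tool_rot: [-2.748, -1.519, 0.002]
ft_force: [0.3, -0.1, 0.2]
grip_width: 0.148
grip_force: 0.0
head 0.8136267494985511
tcp ang 0.12178158337276393 0.8125513041394614
time: 11.55
position: [0.5927, 0.1351, 0.0955]
tool_rot: [-2.763, -1.494, 0.0]
ft_force: [-0.6, 0.2, 1.2]
grip_width: 0.149
grip_force: 0.0
head 0.8153916263529466
tcp ang 0.1215039301549449 0.7871232218398578
```

```bash
python3 -m jog '[[[0,1,0,0,0,0.5,13],[0,1.5,0,0,0,0.7,13],[0,1.5,0,0,0,0.7,13]]]'; python3 hd.py
```

```text
time: 11.9
position: [0.5938, 0.1344, 0.0955]
tool_rot: [-2.772, -1.478, 0.0]
ft_force: [-0.7, 0.8, 0.1]
grip_width: 0.148
grip_force: 0.3
head 0.7997438238940225
tcp ang 0.12157438102990793 0.7759911897515763
```

```bash
python3 -m jog '[[[0,0.5,0,0,0,0.2,13],[0,1,0,0,0,0.5,13],[0,1,0,0,0,0.5,13]]]'; python3 hd.py
```

```text
time: 12.25
position: [0.5948, 0.1337, 0.0956]
tool_rot: [-2.779, -1.465, -0.0]
ft_force: [-0.5, 0.7, -0.3]
grip_width: 0.148
grip_force: 0.4
head 0.7885611438977526
tcp ang 0.12160224542020909 0.76638024329977
```

```bash
python3 -m jog '[[[0,0.5,0,0,0,0.2,13],[0,1,0,0,0,0.5,13],[0,1,0,0,0,0.5,13]]]'; python3 hd.py
```

```text
time: 12.6
position: [0.5957, 0.1331, 0.0956]
tool_rot: [2.785, 1.453, 0.0]
ft_force: [-0.2, 0.8, -0.3]
grip_width: 0.149
grip_force: 0.4
head 0.7918990834290306
tcp ang 0.12156688949598149 0.7575180682119871
```

```bash
python3 -m jog '[[[0,0.5,0,0,0,0.2,13],[0,1,0,0,0,0.5,13],[0,1,0,0,0,0.5,13]]]'; python3 hd.py
```

```text
time: 12.95
position: [0.5964, 0.1326, 0.0956]
tool_rot: [-2.791, -1.441, -0.0]
ft_force: [-1.1, 0.4, 0.0]
grip_width: 0.15
grip_force: 0.5
head 0.7790657096101022
tcp ang 0.12159757284966113 0.7502615070690892
```

```bash
python3 -m jog '[[[0,0.3,0,0,0,0.2,13],[0,0.7,0,0,0,0.3,13],[0,0.7,0,0,0,0.3,13]]]'; python3 hd.py; python3 ring.py|sed -n '6,13p;22p'
```

```text
time: 13.3
position: [0.5967, 0.1324, 0.0955]
tool_rot: [-2.795, -1.434, 0.001]
ft_force: [-1.9, 1.7, 0.8]
grip_width: 0.151
grip_force: 1.1
head 0.7807831821970943
tcp ang 0.1215635979656657 0.746930809646027
 [ 29  29  32  37  42  44  43  43  43  43  38  32  28  29]
 [ 31  29  33  38  43  42  43  42  43  44  41  33  28  29]
 [ 29  28  34  40  43  41  42  43  45  45  43  32  31  31]
 [ 29  29  34  39  48  77  77  52  42  45  40  32  28  30]
 [ 30  28  33  39  77 161 166  98  43  43  40  32  28  33]
 [ 44  29  33  37  79 123 136 110  60  42  40  33  28  35]
 [ 24  28  34  35  89 130 143 113  54  41  44  37  28  38]
 [ 26  28  33  38  67 121 142 113  48  30  44  36  31  39]
28 [0.59975931 0.14190375 0.12869415] [0.59670611 0.1323644  0.09552527] [-2.0028698   1.77201088  0.56201482]
```

```bash
python3 -m jog '[[[0,0.5,0,0,0,0.2,13],[0,1,0,0,0,0.4,13],[0,1,0,0,0,0.4,13]]]'; python3 hd.py
```

```text
time: 13.7
position: [0.5972, 0.132, 0.0955]
tool_rot: [-2.799, -1.424, 0.001]
ft_force: [-4.8, 1.9, 1.4]
grip_width: 0.155
grip_force: 2.3
head 0.7704872016857662
tcp ang 0.121571422687066 0.741609334710635
```

The head is stopped at about 5 N in both directions, so the pin is in the notch. I'll centre the fingers, open and retreat straight up, then verify.

```bash
python3 -m jog '[[[0,-1.5,0,0,0,-0.7,13],[0,-3,0,0,0,-1.5,13],[0,-4.9,0,0,0,-2.2,13],[0,-4.9,0,0,0,-2.2,30],[0,-4.9,0,0,0,-2.2,30],[0,-4.9,0,0,0,-2.2,30],[0,-4.9,0,0,0,-2.2,30]]]'; python3 -m jog '[[[0,0,-10,0,0,0,30],[0,0,-30,0,0,0,30],[0,0,-60,0,0,0,30],[0,0,-100,0,0,0,30],[0,0,-140,0,0,0,30],[40,0,-160,0,0,0,30],[80,0,-160,0,0,0,30],[120,0,-160,0,0,0,30],[120,0,-160,0,0,0,30]]]'
python3 - <<'E'
from h import *
for n in('scene','side'):
    d=grab(n);P=cloud(d);q0=P
    r=np.hypot(P[...,0]-AX[0],P[...,1]-AX[1]);m=(abs(P[...,2]-.152)<.004)&(r<.09);q=P[m];b=cv2.minAreaRect(q[:,:2].astype(np.float32)*1000);print(n,b)
    m=(P[...,2]>.086)&(P[...,2]<.145)&(r>.085)&(r<.16)&(P[...,0]>AX[0])&(P[...,1]>.05);q=P[m]
    print('ring',m.sum(),q.mean(0),q.max(0),np.percentile(q[:,2],95))
    for s in(-1,1):
        m=(abs(P[...,2]-.043)<.005)&(r>.1)&(r<.22)&(P[...,0]<AX[0])&((P[...,1]-AX[1])*s>0.03);print('bowl/tin',s,cv2.minEnclosingCircle(P[m][:,:2].astype(np.float32)*1000))
g=cv2.cvtColor(d['image'],cv2.COLOR_RGB2GRAY);print(g[199:209,282:296])
a=load('scene')['image'][150:300,250:450][:,:,::-1];cv2.imwrite('pics/h.png',cv2.resize(a,(800,600),interpolation=2))
E
```

```text
time: 14.45
position: [0.594, 0.1343, 0.0956]
tool_rot: [2.772, 1.477, 0.0]
ft_force: [-0.1, -0.7, -0.5]
grip_width: 0.332
grip_force: 0.0
time: 15.35
position: [0.661, 0.2412, 0.2539]
tool_rot: [-2.765, -1.487, -0.0]
ft_force: [-1.2, 1.0, -0.6]
grip_width: 0.346
grip_force: 0.0
scene ((527.891357421875, 34.376705169677734), (97.2839584350586, 109.21650695800781), 55.55068588256836)
ring 117 [0.59587016 0.13299358 0.10981624] [0.60886255 0.14964414 0.12884724] 0.1253290324390818
bowl/tin -1 ((431.6968688964844, -85.08003234863281), 55.56828308105469)
bowl/tin 1 ((395.40283203125, 111.36286926269531), 34.533180236816406)
side ((523.5988159179688, 32.42103958129883), (101.13341522216797, 108.10177612304688), 56.55107116699219)
ring 30 [0.58784589 0.12767403 0.11991416] [0.60064864 0.14650854 0.12789284] 0.12612996315753616
bowl/tin -1 ((429.81317138671875, -87.25367736816406), 55.210147857666016)
bowl/tin 1 ((394.1755065917969, 109.01103210449219), 36.3778190612793)
[[ 45  43  42  44  43  43  42  43  42  41  41  41  42  39]
 [ 42  43  44  44  43  45  43  44  42  43  43  41  42  42]
 [ 19  34  42  44  44  42  43  42  44  42  42  43  42  43]
 [ 19  20  34  43  43  43  40  40  38  41  42  43  45  42]
 [ 20  18  17  20  35  39  42  79  79  47  41  41  44  41]
 [ 21  22  20  20  19  12  89 181 179  99  39  41  44  43]
 [ 20  19  21  19  18  11 163 222 212 140  47  41  42  44]
 [ 19  21  21  20  17   8 143 218 211 131  48  40  43  44]
 [ 20  20  18  19  18  10 139 222 216 134  44  29  41  41]
 [ 21  22  21  21  16  11 120 220 218 133  47  14  18  34]]
```

View pics/h.png

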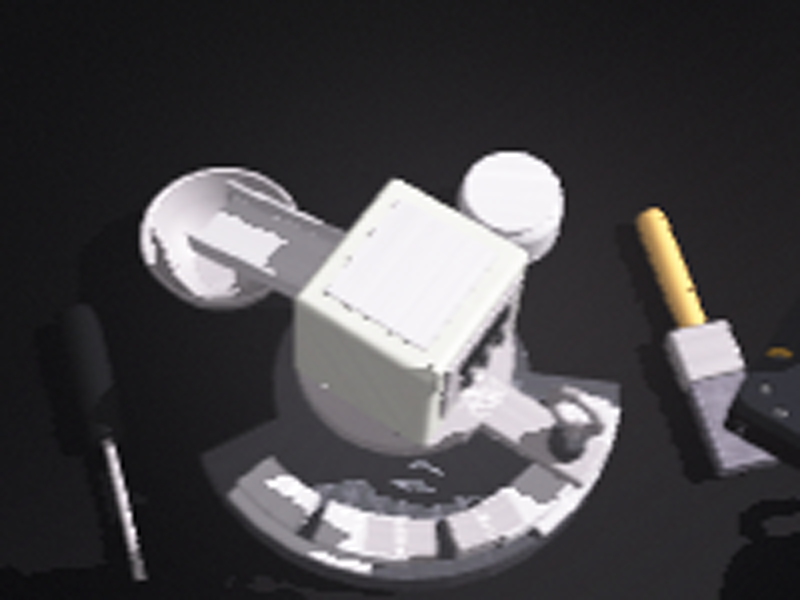

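The final view shows the spout at about (215,235) over the bowl, the ring at (575,420) on the +y side, and nothing else moved. The ring's measured top is 128 mm, the same as when it was seated at the start.

```bash
python3 -c "
from bench import ctrl
print(ctrl.close_job())"
```

```text
the job is handed in; nothing more can be done
None
```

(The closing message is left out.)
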